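# Fetch the feed-chute pusher from behind the condiments and put it in the food processor

## Task

The food processor's pusher is hemmed in on the condiment tray by the oil bottle, the pepper mill and the glass jar: first stand all three out of the way on the chopping board, then take the pusher and seat it fully home in the feed chute on the lid of the processor bowl. After that put the bottle, the mill and the jar back on the tray, upright, each on its own spot where it stood before. Do not knock over any of the three, leave the bowl where it stands, and do not disturb the salt pot or the spatula.

Things in the scene. Friction and masses are not known exactly. Their poses are not given: they have to be found in the camera images.
- tray: Low wooden condiment tray, fixed, 190 (x) x 270 (y) mm, floor 6 mm above the counter, rim 16 mm high. Origin: centre of its underside. At the start the pusher stands 35 mm to +x of its centre, and 68 mm from the pusher's axis stand the three tall containers: on its -x side, its +y side and its -y side; which is where changes.
- pusher: Feed-chute pusher, standing on its narrow end, 106 mm tall: clear plastic body tapering from 41 mm diameter at the bottom to 50 mm at height 66, then a clear flange 66 mm in diameter from height 66 to 72, then a grey round grip 36 mm in diameter from height 72 to 106. 0.12 kg. Origin: centre of its bottom face, z up along its axis.
- oil_bottle: Green glass oil bottle with a paper band and a dark steel cap, 235 mm tall: body 62 mm in diameter up to height 135, shoulder to 172, neck 27 mm in diameter (a slim 31 mm collar at 178-182 is only look) from 172 to 215, cap 29 mm in diameter from 215 to 235. About 0.45 kg. Origin: centre of its bottom.
- pepper_mill: Dark turned-wood pepper mill, 205 mm tall: foot 58 mm in diameter, waist 38 mm at height 85, belly 50 mm at 118-135, head 48 mm in diameter from height 150 to 180, small steel nut on top. About 0.3 kg. Origin: centre of its bottom.
- jar: Closed glass jar, straight, empty, with a steel screw lid, 168 mm tall: glass 62 mm in diameter up to 125, lid 60 mm in diameter from height 136 to 168. About 0.4 kg. Origin: centre of its bottom.
- bowl: Grey food processor bowl, 154 mm wide, loose (0.9 kg), white lid locked on (top at 125), D handle on its -x side. On the lid an upright round feed chute, axis at x = +28, y = 0 in the bowl's frame: rim at height 195, 64 mm outside, 58 inside, tapering inside to 48; 70 deep. With the pusher home its flange lies on the rim: pusher origin 129 above the bowl's. Origin: centre of underside.
- board: Chopping board lying fixed on the counter, light wood, 320 (x) x 200 (y) x 18 mm, top at height 18 mm. Origin: centre of its underside. The spatula lies along its +y edge.
- salt_pot: Small white salt pot with a wooden lid, 56 mm in diameter, 61 mm tall, on the tray near its -x, +y corner; to be left alone. Origin: centre of its bottom.
- spatula: Stainless steel slotted spatula, 290 mm long (x), blade 60 mm wide, 15 mm high, lying along the +y edge of the chopping board, to be left alone. Origin: middle of its underside.
Mind the look-alikes: they are no part of the job. Leave any pink look-alike of the pepper_mill alone.

How it is judged:
By the outcome, as a careful person would: the job done as asked, in the order asked, and still so for the second after the job is handed in, with the robot touching nothing.
It also fails if it takes over 147 s, if anything falls off the work surface, if the arm or the gripper's body presses on something with over 40 N, if the wrist force passes 120 N, or if a joint passes its speed limit or range.

## Robot

A 7-joint arm with a two-finger parallel gripper is mounted at the origin on the work surface. World frame = base frame: x ahead of the robot, y to its left, z up, the work surface at z = 0. Lengths are in m, angles in rad, forces in N, time in s.
With the tool pointing down it reaches from about 0.4 to 0.85 m from the base axis. Payload 10.4 kg.
Tool frame: the origin (TCP) lies on the centre line of the jaws, within the pads' length; the fingertips stand 11 mm ahead of it and the grasp point (between the pads) lies 8 mm behind it (tip_reach is the distance from the TCP to the fingertips, in m); z points along the fingers, y is the line along which they close (so a half turn about z gives the same grasp; the last joint's range is limited). The gripper opens to 85 mm and grips with 20 to 120 N. Pads are 22 mm wide; open, the fingers measure 114 mm over their backs; the gripper's body (76 mm by 85 mm) begins 54 mm behind the grasp point. The pads swing forward as they close: fully open they stand 13 mm farther back than shut.
Start: joints at [-1.224, 0.332, -0.065, 1.46, 0.022, 1.35, -0.088], TCP at [0.226, 0.583, 0.242] pointing down, gripper open.
Joint ranges: [-2.6, 2.6], [-0.5, 2.12], [-1.47, 1.34], [0.16, 2.42], [-1.27, 4.41], [0.06, 2.06], [-2.6, 2.6]. Speed limits (rad/s): [2.22, 2.22, 2.79, 2.79, 3.14, 3.14, 3.14].

## Interface

Orientations are given as a unit quaternion [x, y, z, w].
In Python, from workcell import get_obs, camera, hand_in, tip_reach gives the robot as it stands. The module is installed in compiled form; this text tells all that it offers.
- The arm moves only by the tool move_arm, never from a script. Its argument "plan" is a list of rows, each an object with "delta_pos": the shift along the tool's x, y, z in fractions of the full range, 1 being 1 m, a list of three; "turn": the turn, a rotation vector about the tool's x, y, z in normalised numbers (1 is 2 rad), a list of three; "fingers": the closure, from 0 (fully open) to 1 (shut). A call has 1 to 12 rows; each row is the pose to reach, as a shift and turn from the pose commanded when the call began, along the tool's axes at that moment; what a row does not reach only later rows make up. A row lasts 1/8 s, in which the tool goes at most 62.5 mm and 10.7 degrees, less where a joint would pass 70% of its speed; a pose out of reach is approached as far as the arm can. Shift and turn numbers lie between -1 and 1, and a call with a number outside is refused. A call with a gripper value outside its range is refused whole. The fingers move at their own pace and stop on an object; "force" is the grip in N (left out, the last holds). Time passes only in rows, so rows that repeat a pose let the fingers close. It gives the time, the measured TCP pose, the force, the opening and the grip force at its end, in the units of the state.
- get_obs(): the state, without advancing time (a new reading comes with each control period).
- camera(name): name is "side" or "top"; returns a dict with "color" (400x640x3 uint8, red, green, blue), "range_z" (400x640 float32, m along the optical axis (not along the pixel's ray), 0 where there is no reading), "fx", "fy", "cx", "cy" (pixels), "R" (3x3) and "t" (3): a world point X has camera coordinates R X + t. Camera axes: x right, y down, z forward; pixel columns grow to the right and rows downward; lengths in m; the calibration is good to about 2 mm. A picture is of the moment at which its call begins.
- hand_in(): hands the job in; it is judged then, once.
The state is a dict: "clock": time; "joint_pos": joint angles; "joint_velocities": joint speeds; "tau": joint torques, N m; "position": TCP position; "ee_rot": TCP orientation; "ft_force": force on the tool from outside, world axes, zero at the start; "torque": the same for the moment, N m; "grip_width": opening from 0.0 (shut) to 1.0 (fully open); "grasp_force": force on a finger pad.
Only numpy, scipy, OpenCV 4.12 (cv2) and the standard library are available. Lean on these libraries where they do the work, as an engineer would, in place of code of your own. Each camera call takes 0.05 s, during which the arm holds its last target. There are 200 camera calls.

## Working session

There is one attempt and no reset: what is moved stays moved. The work goes in short steps, Python scripts to look and compute and a tool call to move; the robot and the scene stay as the last step left them, time stands still between calls to the robot, and variables do not carry over. Pictures are saved under pics/ and viewed, at most 14 in all, crops included, and the job is handed in when it is done.

Besides the shell and the picture viewer there is one more tool, called after ">>>" by a JSON object that holds its "method" and its "body", one argument or row to a line. move_arm: Moves the arm, as the interface text tells. Its arguments: {"type":"object","properties":{"plan":{"type":"array","items":{"type":"object","properties":{"delta_pos":{"type":"array","items":{"type":"number"}},"turn":{"type":"array","items":{"type":"number"}},"fingers":{"type":"number"}}}},"force":{"type":"number"}},"required":["plan"]}

```bash
mkdir -p pics
python3 - <<'E'
from workcell import get_obs,camera,tip_reach
import cv2,numpy as np
o=get_obs();print({k:np.round(v,3).tolist() for k,v in o.items()});print(tip_reach if not callable(tip_reach) else tip_reach())
for n in("top","side"):
    c=camera(n);cv2.imwrite(f"pics/{n}0.png",c["color"][...,::-1]);np.savez(n+"0.npz",**c)
    print(n,c["fx"],c["fy"],c["cx"],c["cy"],np.round(c["R"],4).tolist(),c["t"],(c["range_z"]>0).mean())
E
```

```text
{'clock': 0.0, 'joint_pos': [-1.224, 0.333, -0.065, 1.461, 0.022, 1.35, -0.088], 'joint_velocities': [0.0, -0.0, -0.0, -0.0, -0.001, -0.002, -0.002], 'tau': [0.001, -62.544, 0.05, -39.16, 0.016, 0.01, -0.0], 'position': [0.226, 0.582, 0.242], 'ee_rot': [0.184, 0.983, -0.001, -0.0], 'ft_force': [-0.38, -0.128, 0.337], 'torque': [-0.006, -0.038, 0.003], 'grasp_force': 0.0, 'grip_width': 0.997}
0.011
top 480.534923033896 480.534923033896 320.76367578534285 194.78454013570044 [[0.0233, -0.9996, -0.0153], [-0.9966, -0.0221, -0.0789], [0.0785, 0.0171, -0.9968]] [0.02751366 0.48125701 1.16003539] 0.99609375
side 455.7592107415531 455.7592107415531 320.56644789806376 191.93250740292407 [[0.7734, -0.6339, -0.0027], [-0.6002, -0.7309, -0.3249], [0.204, 0.2529, -0.9457]] [-0.37406895  0.34055487  1.17770933] 0.99605859375
```

View pics/top0.png

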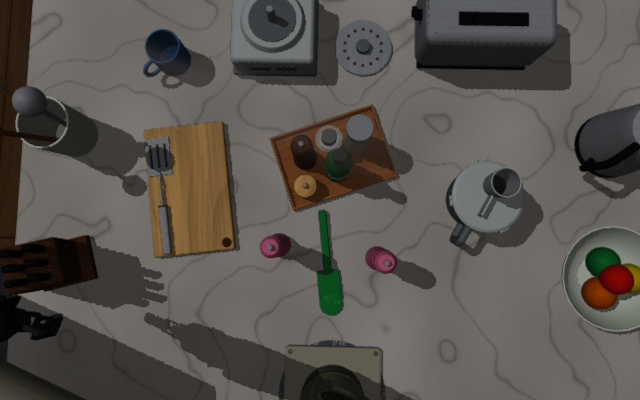

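View pics/side0.png

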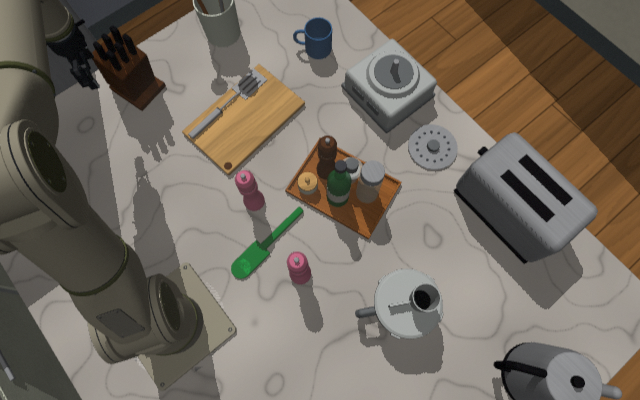

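Top view: tray at (335,158), with the dark mill at (303,150), bottle at (338,163), jar at (360,128), grey pusher grip at (328,140) and salt pot at (305,186). The board is at (190,190) with the spatula on it, and the bowl is at (485,197) with its chute at (503,184). There are three mill candidates: dark (303,150), pink (275,245) and pink (380,260). The dark wooden one on the tray fits the description.

```bash
cat > h.py <<'E'
import numpy as np,cv2
from workcell import get_obs,camera
def cloud(c):
    v,u=np.mgrid[:400,:640];z=c["range_z"].astype(float)
    P=np.stack([(u-c["cx"])/c["fx"]*z,(v-c["cy"])/c["fy"]*z,z],-1)
    return (P-c["t"])@c["R"],z>0
def pt(c,u,v,h):
    d=np.array([(u-c["cx"])/c["fx"],(v-c["cy"])/c["fy"],1.])@c["R"];o=-c["R"].T@c["t"]
    return o+d*(h-o[2])/d[2]
def blobs(c,lo,hi,minpx=15,roi=None):
    P,ok=cloud(c);m=(ok&(P[...,2]>lo)&(P[...,2]<hi)).astype(np.uint8)
    if roi:
        x0,x1,y0,y1=roi;m&=((P[...,0]>x0)&(P[...,0]<x1)&(P[...,1]>y0)&(P[...,1]<y1)).astype(np.uint8)
    n,L,s,ce=cv2.connectedComponentsWithStats(m)
    r=[]
    for i in range(1,n):
        if s[i,4]<minpx: continue
        q=P[L==i];(cx,cy),rad=cv2.minEnclosingCircle(q[:,:2].astype(np.float32))
        r.append((s[i,4],np.round(ce[i]).astype(int).tolist(),[round(cx,4),round(cy,4)],round(rad,4),np.round(np.median(q,0),4).tolist()))
    return r
E
python3 - <<'E'
from h import *
for n in("top","side"):
    c=dict(np.load(n+"0.npz"));print(n)
    for nm,lo,hi in(("bottle",.225,.26),("mill",.17,.222),("jar",.165,.185),("pusher",.104,.12),("salt",.058,.075),("rim",.188,.203),("board",.014,.0225)):
        print(nm)
        for b in blobs(c,lo,hi,roi=(.25,.9,-.45,.5)): print("  ",b)
    P,ok=cloud(c)
    hsv=cv2.cvtColor(c["color"],cv2.COLOR_RGB2HSV)
    for nm,lo,hi in(("board",(8,60,90),(28,200,255)),("tray",(2,100,30),(16,255,200))):
        m=cv2.inRange(hsv,lo,hi)
        m[P[...,2]>.03]=0
        if n=="side": m[:, 430:]=0;m[:60]=0
        else: m[:, :100]=0
        m=cv2.morphologyEx(m,cv2.MORPH_OPEN,np.ones((3,3)))
        k=max(cv2.findContours(m,0,2)[0],key=cv2.contourArea)
        bx=cv2.boxPoints(cv2.minAreaRect(np.array([pt(c,*q[0],.018 if nm=="board" else .016)[:2] for q in k],np.float32)))
        print(nm,np.round(bx,3).tolist(),np.round(bx.mean(0),4), [round(float(np.linalg.norm(bx[i]-bx[i-1])),3) for i in (1,2)])
a=cv2.imread("pics/top0.png")[95:275,240:410];b=cv2.imread("pics/side0.png")[120:290,230:410]
cv2.imwrite("pics/crop.png",np.hstack([cv2.resize(a,(378,400)),cv2.resize(b,(420,400))]))
E
```

```text
top
bottle
   (np.int32(167), [339, 155], [0.5452, -0.0003], 0.0143, [0.5436, -0.0002, 0.2412])
mill
   (np.int32(5227), [488, 21], [0.8558, -0.3184], 0.1383, [0.8518, -0.3182, 0.1823])
   (np.int32(588), [359, 127], [0.6164, -0.0435], 0.03, [0.6162, -0.0434, 0.1747])
   (np.int32(412), [301, 146], [0.5722, 0.0802], 0.024, [0.569, 0.0791, 0.1975])
   (np.int32(108), [337, 163], [0.5461, 0.0002], 0.02, [0.5344, 0.0028, 0.176])
   (np.int32(371), [506, 181], [0.5025, -0.3484], 0.0325, [0.5044, -0.3604, 0.189])
   (np.int32(407), [271, 246], [0.3572, 0.139], 0.0239, [0.3577, 0.1369, 0.1921])
   (np.int32(419), [385, 261], [0.3309, -0.1013], 0.0241, [0.3321, -0.1001, 0.1918])
jar
   (np.int32(4857), [487, 23], [0.8538, -0.3167], 0.1399, [0.8465, -0.3153, 0.1817])
   (np.int32(604), [359, 127], [0.6165, -0.0436], 0.03, [0.6157, -0.0433, 0.1746])
   (np.int32(36), [304, 154], [0.5648, 0.078], 0.0224, [0.5526, 0.0724, 0.1752])
   (np.int32(127), [338, 163], [0.5449, -0.0], 0.0223, [0.5343, 0.0004, 0.1697])
   (np.int32(122), [512, 180], [0.5035, -0.3512], 0.028, [0.5101, -0.3713, 0.1749])
 
[... 8445 characters left out ...]
.0226, [0.4228, 0.0325, 0.016])
   (np.int32(24), [343, 221], [0.5067, -0.0686], 0.021, [0.5072, -0.0671, 0.0157])
   (np.int32(71), [367, 229], [0.5526, -0.1099], 0.0411, [0.5376, -0.1286, 0.0162])
   (np.int32(45), [283, 226], [0.3717, 0.0231], 0.0206, [0.3727, 0.0273, 0.0156])
board [[0.3149999976158142, 0.44200000166893005], [0.34200000762939453, 0.24400000274181366], [0.6589999794960022, 0.28700000047683716], [0.6320000290870667, 0.48500001430511475]] [0.487  0.3645] [0.2, 0.321]
tray [[0.43799999356269836, 0.10499999672174454], [0.527999997138977, -0.14800000190734863], [0.7089999914169312, -0.08399999886751175], [0.6190000176429749, 0.16899999976158142]] [0.5737 0.0103] [0.269, 0.192]
```

View pics/crop.png

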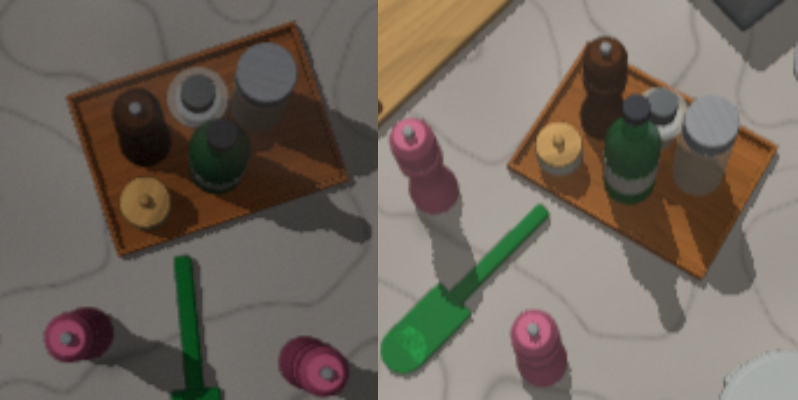

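The crop confirms it: the dark wooden mill (crop 140,125 left, 605,90 right) is the one on the tray. Both pink mills and the green spatula are decoys. Next I align the tool with the world axes above the bottle.

Units first: turns go in shares of 2 rad. So -0.37 rad / 2 = -0.185.

>>> {"method": "move_arm", "body": {
  "plan": [
    {"delta_pos": [0, 0, -0.05], "turn": [0, 0, -0.09], "fingers": 0.35},
    {"delta_pos": [0, 0, -0.09], "turn": [0, 0, -0.185], "fingers": 0.35},
    {"delta_pos": [-0.508, -0.4285, -0.09], "turn": [0, 0, -0.185], "fingers": 0.35},
    {"delta_pos": [-0.508, -0.4285, -0.09], "turn": [0, 0, -0.185], "fingers": 0.35},
    {"delta_pos": [-0.508, -0.4285, -0.09], "turn": [0, 0, -0.185], "fingers": 0.35},
    {"delta_pos": [-0.508, -0.4285, -0.09], "turn": [0, 0, -0.185], "fingers": 0.35},
    {"delta_pos": [-0.508, -0.4285, -0.09], "turn": [0, 0, -0.185], "fingers": 0.35},
    {"delta_pos": [-0.508, -0.4285, -0.09], "turn": [0, 0, -0.185], "fingers": 0.35},
    {"delta_pos": [-0.508, -0.4285, -0.09], "turn": [0, 0, -0.185], "fingers": 0.35},
    {"delta_pos": [-0.508, -0.4285, -0.09], "turn": [0, 0, -0.185], "fingers": 0.35},
    {"delta_pos": [-0.508, -0.4285, -0.09], "turn": [0, 0, -0.185], "fingers": 0.35},
    {"delta_pos": [-0.508, -0.4285, -0.09], "turn": [0, 0, -0.185], "fingers": 0.35}
  ]
}}

```text
clock: 1.6
position: [0.5262, 0.0325, 0.3322]
ee_rot: [-0.0, 1.0, 0.0, 0.0]
ft_force: [0.1, 1.2, -0.4]
grip_width: 0.649
grasp_force: 0.0
```

>>> {"method": "move_arm", "body": {
  "plan": [
    {"delta_pos": [0, 0, 0], "turn": [0, 0, 0], "fingers": 0.35},
    {"delta_pos": [0, 0, 0], "turn": [0, 0, 0], "fingers": 0.35}
  ]
}}

```text
clock: 1.85
position: [0.5255, 0.0347, 0.3319]
ee_rot: [-0.0, 1.0, 0.0, -0.0]
ft_force: [-0.0, 0.5, 0.1]
grip_width: 0.649
grasp_force: 0.0
```

>>> {"method": "move_arm", "body": {
  "plan": [
    {"delta_pos": [-0.019, -0.035, 0.02], "turn": [0, 0, 0], "fingers": 0.35},
    {"delta_pos": [-0.019, -0.035, 0.05], "turn": [0, 0, 0], "fingers": 0.35},
    {"delta_pos": [-0.019, -0.035, 0.09], "turn": [0, 0, 0], "fingers": 0.35},
    {"delta_pos": [-0.019, -0.035, 0.129], "turn": [0, 0, 0], "fingers": 0.35},
    {"delta_pos": [-0.019, -0.035, 0.129], "turn": [0, 0, 0], "fingers": 0.35},
    {"delta_pos": [-0.019, -0.035, 0.129], "turn": [0, 0, 0], "fingers": 1},
    {"delta_pos": [-0.019, -0.035, 0.129], "turn": [0, 0, 0], "fingers": 1},
    {"delta_pos": [-0.019, -0.035, 0.129], "turn": [0, 0, 0], "fingers": 1},
    {"delta_pos": [-0.019, -0.035, 0.129], "turn": [0, 0, 0], "fingers": 1},
    {"delta_pos": [-0.019, -0.035, 0.129], "turn": [0, 0, 0], "fingers": 1}
  ],
  "force": 50
}}

```text
clock: 3.1
position: [0.5459, -0.0007, 0.2053]
ee_rot: [-0.0, 1.0, 0.0, 0.002]
ft_force: [-0.2, -1.4, 7.2]
grip_width: 0.32
grasp_force: 48.7
```

>>> {"method": "move_arm", "body": {
  "plan": [
    {"delta_pos": [0, 0, -0.03], "turn": [0, 0, 0], "fingers": 1},
    {"delta_pos": [0, 0, -0.08], "turn": [0, 0, 0], "fingers": 1},
    {"delta_pos": [0, 0, -0.14], "turn": [0, 0, 0], "fingers": 1},
    {"delta_pos": [0, 0, -0.2], "turn": [0, 0, 0], "fingers": 1},
    {"delta_pos": [0, 0, -0.24], "turn": [0, 0, 0], "fingers": 1},
    {"delta_pos": [-0.006, 0.04, -0.24], "turn": [0, 0, 0], "fingers": 1},
    {"delta_pos": [-0.014, 0.1, -0.24], "turn": [0, 0, 0], "fingers": 1},
    {"delta_pos": [-0.023, 0.16, -0.24], "turn": [0, 0, 0], "fingers": 1},
    {"delta_pos": [-0.032, 0.22, -0.24], "turn": [0, 0, 0], "fingers": 1},
    {"delta_pos": [-0.041, 0.28, -0.24], "turn": [0, 0, 0], "fingers": 1},
    {"delta_pos": [-0.0495, 0.32, -0.22], "turn": [0, 0, 0], "fingers": 1},
    {"delta_pos": [-0.0495, 0.336, -0.18], "turn": [0, 0, 0], "fingers": 1}
  ]
}}

```text
clock: 4.6
position: [0.5941, 0.3388, 0.3827]
ee_rot: [-0.002, 1.0, 0.001, 0.001]
ft_force: [0.4, -0.9, -3.6]
grip_width: 0.319
grasp_force: 49.9
```

>>> {"method": "move_arm", "body": {
  "plan": [
    {"delta_pos": [0, 0, 0.05], "turn": [0, 0, 0], "fingers": 1},
    {"delta_pos": [0, 0, 0.1], "turn": [0, 0, 0], "fingers": 1},
    {"delta_pos": [0, 0, 0.14], "turn": [0, 0, 0], "fingers": 1},
    {"delta_pos": [0, 0, 0.155], "turn": [0, 0, 0], "fingers": 1},
    {"delta_pos": [0, 0, 0.16], "turn": [0, 0, 0], "fingers": 1},
    {"delta_pos": [0, 0, 0.164], "turn": [0, 0, 0], "fingers": 1},
    {"delta_pos": [0, 0, 0.164], "turn": [0, 0, 0], "fingers": 1}
  ]
}}

```text
clock: 5.48
position: [0.5946, 0.3356, 0.2205]
ee_rot: [-0.0, 1.0, 0.001, 0.001]
ft_force: [-0.5, -1.0, -2.6]
grip_width: 0.321
grasp_force: 49.9
```

>>> {"method": "move_arm", "body": {
  "plan": [
    {"delta_pos": [0, 0, 0.002], "turn": [0, 0, 0], "fingers": 1},
    {"delta_pos": [0, 0, 0.004], "turn": [0, 0, 0], "fingers": 1},
    {"delta_pos": [0, 0, 0.004], "turn": [0, 0, 0], "fingers": 1}
  ]
}}

```text
clock: 5.85
position: [0.595, 0.3356, 0.2175]
ee_rot: [-0.0, 1.0, 0.001, 0.001]
ft_force: [-0.3, -2.3, 6.7]
grip_width: 0.328
grasp_force: 50.5
```

>>> {"method": "move_arm", "body": {
  "plan": [
    {"delta_pos": [0, 0, 0.004], "turn": [0, 0, 0], "fingers": 0.3},
    {"delta_pos": [0, 0, 0.002], "turn": [0, 0, 0], "fingers": 0.3},
    {"delta_pos": [0, 0, 0], "turn": [0, 0, 0], "fingers": 0.3},
    {"delta_pos": [0, 0, -0.03], "turn": [0, 0, 0], "fingers": 0.3},
    {"delta_pos": [0, 0, -0.08], "turn": [0, 0, 0], "fingers": 0.1},
    {"delta_pos": [0, -0.02, -0.09], "turn": [0, 0, 0], "fingers": 0.1},
    {"delta_pos": [0.007, -0.08, -0.09], "turn": [0, 0, 0], "fingers": 0.1},
    {"delta_pos": [0.012, -0.14, -0.08], "turn": [0, 0, 0], "fingers": 0.1},
    {"delta_pos": [0.018, -0.2, -0.07], "turn": [0, 0, 0], "fingers": 0.1},
    {"delta_pos": [0.022, -0.245, -0.06], "turn": [0, 0, 0], "fingers": 0.1},
    {"delta_pos": [0.022, -0.255, -0.05], "turn": [0, 0, 0], "fingers": 0.1},
    {"delta_pos": [0.022, -0.255, -0.04], "turn": [0, 0, 0], "fingers": 0.1}
  ]
}}

```text
clock: 7.35
position: [0.5721, 0.08, 0.2547]
ee_rot: [0.0, 1.0, 0.0, -0.0]
ft_force: [-0.2, 0.4, -0.2]
grip_width: 0.904
grasp_force: 0.0
```

Run:
```python
from h import *
print(np.round(get_obs()["position"],4))
c=camera("top")
for lo,hi in((.14,.22),(.24,.265)):
    for b in blobs(c,lo,hi,roi=(.4,.7,-.1,.4)):print(b)
c=camera("side");cv2.imwrite("pics/s1.png",c["color"][...,::-1])
for lo,hi in((.14,.22),(.24,.265)):
    for b in blobs(c,lo,hi,roi=(.4,.7,-.1,.4)):print(b)
```

```text
[0.5721 0.08   0.2547]
(np.int32(645), [359, 128], [0.6166, -0.0432], 0.0304, [0.6141, -0.0431, 0.1743])
(np.int32(562), [188, 137], [0.5925, 0.3353], 0.0316, [0.5826, 0.3225, 0.1735])
(np.int32(190), [173, 127], [0.5924, 0.335], 0.0149, [0.5915, 0.3336, 0.2537])
(np.int32(384), [327, 147], [0.5702, 0.0795], 0.0245, [0.563, 0.0729, 0.1911])
(np.int32(510), [372, 172], [0.6149, -0.0432], 0.0305, [0.6112, -0.0464, 0.1726])
```

View pics/s1.png

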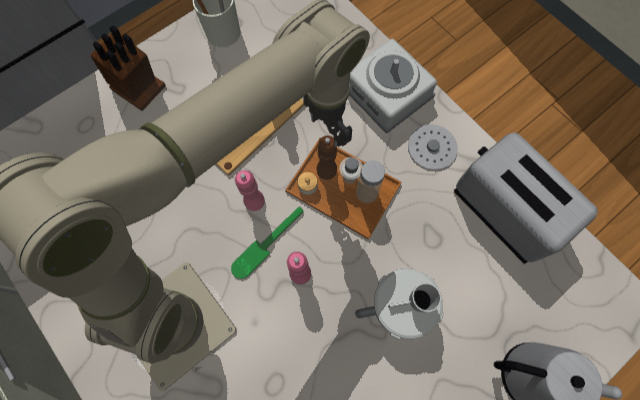

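The side view shows the arm above the mill at (327,145). The jar at (371,180), the pusher grip and the salt pot at (308,183) are undisturbed. The top view measures the bottle upright on the board, with its cap at height 0.254.

>>> {"method": "move_arm", "body": {
  "plan": [
    {"delta_pos": [0, 0, 0.04], "turn": [0, 0, 0], "fingers": 0.1},
    {"delta_pos": [0, 0, 0.075], "turn": [0, 0, 0], "fingers": 0.1},
    {"delta_pos": [0, 0, 0.09], "turn": [0, 0, 0], "fingers": 0.1},
    {"delta_pos": [0, 0, 0.09], "turn": [0, 0, 0], "fingers": 0.1},
    {"delta_pos": [0, 0, 0.09], "turn": [0, 0, 0], "fingers": 1},
    {"delta_pos": [0, 0, 0.09], "turn": [0, 0, 0], "fingers": 1},
    {"delta_pos": [0, 0, 0.09], "turn": [0, 0, 0], "fingers": 1},
    {"delta_pos": [0, 0, 0.09], "turn": [0, 0, 0], "fingers": 1},
    {"delta_pos": [0, 0, 0.09], "turn": [0, 0, 0], "fingers": 1}
  ],
  "force": 50
}}

```text
clock: 8.57
position: [0.5731, 0.0803, 0.167]
ee_rot: [0.0, 1.0, 0.0, 0.001]
ft_force: [-0.3, -1.3, 6.1]
grip_width: 0.548
grasp_force: 51.8
```

>>> {"method": "move_arm", "body": {
  "plan": [
    {"delta_pos": [0, 0, -0.03], "turn": [0, 0, 0], "fingers": 1},
    {"delta_pos": [0, 0, -0.08], "turn": [0, 0, 0], "fingers": 1},
    {"delta_pos": [0.003, 0.01, -0.12], "turn": [0, 0, 0], "fingers": 1},
    {"delta_pos": [0.02, 0.06, -0.12], "turn": [0, 0, 0], "fingers": 1},
    {"delta_pos": [0.037, 0.115, -0.12], "turn": [0, 0, 0], "fingers": 1},
    {"delta_pos": [0.055, 0.17, -0.12], "turn": [0, 0, 0], "fingers": 1},
    {"delta_pos": [0.073, 0.225, -0.12], "turn": [0, 0, 0], "fingers": 1},
    {"delta_pos": [0.078, 0.241, -0.11], "turn": [0, 0, 0], "fingers": 1},
    {"delta_pos": [0.078, 0.241, -0.07], "turn": [0, 0, 0], "fingers": 1},
    {"delta_pos": [0.078, 0.241, -0.03], "turn": [0, 0, 0], "fingers": 1},
    {"delta_pos": [0.078, 0.241, -0.018], "turn": [0, 0, 0], "fingers": 1},
    {"delta_pos": [0.078, 0.241, -0.014], "turn": [0, 0, 0], "fingers": 1}
  ]
}}

```text
clock: 10.07
position: [0.4945, 0.3211, 0.1796]
ee_rot: [0.0, 1.0, -0.0, 0.0]
ft_force: [0.4, 0.4, -2.7]
grip_width: 0.544
grasp_force: 52.9
```

>>> {"method": "move_arm", "body": {
  "plan": [
    {"delta_pos": [0, 0, 0.001], "turn": [0, 0, 0], "fingers": 1},
    {"delta_pos": [0, 0, 0.002], "turn": [0, 0, 0], "fingers": 1},
    {"delta_pos": [0, 0, 0.002], "turn": [0, 0, 0], "fingers": 1}
  ]
}}

```text
clock: 10.45
position: [0.495, 0.3217, 0.179]
ee_rot: [0.0, 1.0, 0.001, 0.001]
ft_force: [-0.3, -2.2, 5.5]
grip_width: 0.542
grasp_force: 53.8
```

>>> {"method": "move_arm", "body": {
  "plan": [
    {"delta_pos": [0, 0, 0.001], "turn": [0, 0, 0], "fingers": 0.1},
    {"delta_pos": [0, 0, 0], "turn": [0, 0, 0], "fingers": 0.1},
    {"delta_pos": [0, 0, -0.01], "turn": [0, 0, 0], "fingers": 0.1},
    {"delta_pos": [0, 0, -0.05], "turn": [0, 0, 0], "fingers": 0},
    {"delta_pos": [0, 0, -0.1], "turn": [0, 0, 0], "fingers": 0},
    {"delta_pos": [-0.015, -0.05, -0.1], "turn": [0, 0, 0], "fingers": 0},
    {"delta_pos": [-0.034, -0.105, -0.1], "turn": [0, 0, 0], "fingers": 0},
    {"delta_pos": [-0.053, -0.16, -0.1], "turn": [0, 0, 0], "fingers": 0},
    {"delta_pos": [-0.072, -0.215, -0.1], "turn": [0, 0, 0], "fingers": 0},
    {"delta_pos": [-0.091, -0.27, -0.1], "turn": [0, 0, 0], "fingers": 0},
    {"delta_pos": [-0.11, -0.325, -0.09], "turn": [0, 0, 0], "fingers": 0},
    {"delta_pos": [-0.1205, -0.365, -0.07], "turn": [0, 0, 0], "fingers": 0}
  ]
}}

```text
clock: 11.95
position: [0.6157, -0.0465, 0.2485]
ee_rot: [0.001, 1.0, -0.0, 0.001]
ft_force: [0.7, 0.3, 0.1]
grip_width: 0.999
grasp_force: 0.0
```

>>> {"method": "move_arm", "body": {
  "plan": [
    {"delta_pos": [0, 0, 0], "turn": [0, 0, 0], "fingers": 0},
    {"delta_pos": [0, 0, 0], "turn": [0, 0, 0], "fingers": 0}
  ]
}}

```text
clock: 12.2
position: [0.6148, -0.0428, 0.2478]
ee_rot: [-0.0, 1.0, 0.0, 0.0]
ft_force: [0.3, 0.9, -0.6]
grip_width: 1.0
grasp_force: 0.0
```

Jar: shift (-0.001, -0.0007), down to 0.151.

>>> {"method": "move_arm", "body": {
  "plan": [
    {"delta_pos": [-0.001, -0.001, 0.04], "turn": [0, 0, 0], "fingers": 0},
    {"delta_pos": [-0.001, -0.001, 0.075], "turn": [0, 0, 0], "fingers": 0},
    {"delta_pos": [-0.001, -0.001, 0.096], "turn": [0, 0, 0], "fingers": 0},
    {"delta_pos": [-0.001, -0.001, 0.096], "turn": [0, 0, 0], "fingers": 0},
    {"delta_pos": [-0.001, -0.001, 0.096], "turn": [0, 0, 0], "fingers": 1},
    {"delta_pos": [-0.001, -0.001, 0.096], "turn": [0, 0, 0], "fingers": 1},
    {"delta_pos": [-0.001, -0.001, 0.096], "turn": [0, 0, 0], "fingers": 1},
    {"delta_pos": [-0.001, -0.001, 0.096], "turn": [0, 0, 0], "fingers": 1},
    {"delta_pos": [-0.001, -0.001, 0.096], "turn": [0, 0, 0], "fingers": 1}
  ],
  "force": 50
}}

```text
clock: 13.32
position: [0.6168, -0.0444, 0.1533]
ee_rot: [-0.0, 1.0, 0.0, 0.002]
ft_force: [-1.2, -0.3, 7.2]
grip_width: 0.688
grasp_force: 53.7
```

>>> {"method": "move_arm", "body": {
  "plan": [
    {"delta_pos": [0, 0, -0.03], "turn": [0, 0, 0], "fingers": 1},
    {"delta_pos": [0, 0, -0.08], "turn": [0, 0, 0], "fingers": 1},
    {"delta_pos": [0, 0, -0.125], "turn": [0, 0, 0], "fingers": 1},
    {"delta_pos": [0.019, 0.03, -0.13], "turn": [0, 0, 0], "fingers": 1},
    {"delta_pos": [0.05, 0.08, -0.13], "turn": [0, 0, 0], "fingers": 1},
    {"delta_pos": [0.081, 0.13, -0.13], "turn": [0, 0, 0], "fingers": 1},
    {"delta_pos": [0.112, 0.18, -0.13], "turn": [0, 0, 0], "fingers": 1},
    {"delta_pos": [0.144, 0.23, -0.13], "turn": [0, 0, 0], "fingers": 1},
    {"delta_pos": [0.175, 0.28, -0.13], "turn": [0, 0, 0], "fingers": 1},
    {"delta_pos": [0.206, 0.33, -0.13], "turn": [0, 0, 0], "fingers": 1},
    {"delta_pos": [0.2205, 0.352, -0.12], "turn": [0, 0, 0], "fingers": 1},
    {"delta_pos": [0.2205, 0.352, -0.09], "turn": [0, 0, 0], "fingers": 1}
  ]
}}

```text
clock: 14.82
position: [0.3938, 0.3102, 0.2422]
ee_rot: [-0.002, 1.0, 0.001, 0.001]
ft_force: [0.5, -1.1, -5.7]
grip_width: 0.686
grasp_force: 56.4
```

>>> {"method": "move_arm", "body": {
  "plan": [
    {"delta_pos": [0, 0, 0.04], "turn": [0, 0, 0], "fingers": 1},
    {"delta_pos": [0, 0, 0.065], "turn": [0, 0, 0], "fingers": 1},
    {"delta_pos": [0, 0, 0.074], "turn": [0, 0, 0], "fingers": 1},
    {"delta_pos": [0, 0, 0.076], "turn": [0, 0, 0], "fingers": 1},
    {"delta_pos": [0, 0, 0.077], "turn": [0, 0, 0], "fingers": 1},
    {"delta_pos": [0, 0, 0.077], "turn": [0, 0, 0], "fingers": 1}
  ]
}}

```text
clock: 15.58
position: [0.3956, 0.3078, 0.1654]
ee_rot: [-0.0, 1.0, 0.001, 0.001]
ft_force: [-0.2, 0.4, -0.7]
grip_width: 0.687
grasp_force: 56.8
```

>>> {"method": "move_arm", "body": {
  "plan": [
    {"delta_pos": [0, 0, 0.0015], "turn": [0, 0, 0], "fingers": 1},
    {"delta_pos": [0, 0, 0.0015], "turn": [0, 0, 0], "fingers": 0},
    {"delta_pos": [0, 0, 0.001], "turn": [0, 0, 0], "fingers": 0},
    {"delta_pos": [0, 0, -0.005], "turn": [0, 0, 0], "fingers": 0},
    {"delta_pos": [0, 0, -0.05], "turn": [0, 0, 0], "fingers": 0},
    {"delta_pos": [-0.01, -0.015, -0.1], "turn": [0, 0, 0], "fingers": 0},
    {"delta_pos": [-0.04, -0.055, -0.1], "turn": [0, 0, 0], "fingers": 0.3},
    {"delta_pos": [-0.075, -0.1, -0.1], "turn": [0, 0, 0], "fingers": 0.3},
    {"delta_pos": [-0.11, -0.148, -0.1], "turn": [0, 0, 0], "fingers": 0.3},
    {"delta_pos": [-0.145, -0.195, -0.1], "turn": [0, 0, 0], "fingers": 0.3},
    {"delta_pos": [-0.18, -0.24, -0.1], "turn": [0, 0, 0], "fingers": 0.3},
    {"delta_pos": [-0.2135, -0.285, -0.08], "turn": [0, 0, 0], "fingers": 0.3}
  ]
}}

```text
clock: 17.08
position: [0.6106, 0.0212, 0.246]
ee_rot: [-0.0, 1.0, 0.0, 0.002]
ft_force: [0.3, 1.0, -0.6]
grip_width: 0.703
grasp_force: 0.0
```

Run:
```python
from h import *
print(np.round(get_obs()["position"],4))
for n in("top","side"):
    c=camera(n);cv2.imwrite(f"pics/{n}2.png",c["color"][...,::-1]);print(n)
    for lo,hi in((.15,.26),(.104,.12)):
        for b in blobs(c,lo,hi,roi=(.37,.7,-.4,.4)):print(b)
```

```text
[0.6106 0.0212 0.246 ]
top
(np.int32(752), [183, 134], [0.5927, 0.3352], 0.0312, [0.5867, 0.3257, 0.1834])
(np.int32(555), [505, 182], [0.5031, -0.3485], 0.0326, [0.5045, -0.3612, 0.1804])
(np.int32(552), [188, 180], [0.494, 0.3203], 0.0247, [0.4911, 0.313, 0.2072])
(np.int32(32), [486, 207], [0.4515, -0.3207], 0.0193, [0.4515, -0.3203, 0.152])
(np.int32(705), [192, 225], [0.3966, 0.3079], 0.0307, [0.3966, 0.3045, 0.1866])
(np.int32(81), [272, 238], [0.371, 0.138], 0.019, [0.3743, 0.1365, 0.1869])
(np.int32(60), [201, 145], [0.5902, 0.33], 0.0306, [0.5776, 0.3106, 0.1128])
(np.int32(25), [482, 160], [0.5581, -0.3241], 0.0143, [0.5595, -0.3235, 0.1175])
(np.int32(33), [450, 200], [0.4664, -0.2548], 0.0131, [0.4675, -0.2527, 0.1168])
(np.int32(35), [212, 227], [0.397, 0.2909], 0.025, [0.3971, 0.2797, 0.1117])
(np.int32(109), [465, 233], [0.3966, -0.2822], 0.0224, [0.3946, -0.2874, 0.1068])
side
(np.int32(295), [270, 65], [0.59, 0.3396], 0.0262, [0.586, 0.3298, 0.2232])
(np.int32(52), [241, 88], [0.4953, 0.3322], 0.0195, [0.4918, 0.3305, 0.2108])
(np.int32(35), [348, 134], [0.6096, 0.0497], 0.0106, [0.6052, 0.0457, 0.2466])
(np.int32(24), [366, 155], [0.6055, -0.021], 0.0085, [0.6025, -0.0212, 0.2498])
(np.int32(40), [251, 176], [0.3725, 0.1357], 0.0147, [0.3735, 0.132, 0.1838])
(np.int32(373), [427, 296], [0.5002, -0.3477], 0.0329, [0.5143, -0.3499, 0.1819])
(np.int32(140), [351, 163], [0.6076, 0.0227], 0.0181, [0.6071, 0.0222, 0.1111])
(np.int32(33), [381, 279], [0.4618, -0.2566], 0.0169, [0.4638, -0.2542, 0.117])
(np.int32(18), [430, 277], [0.5594, -0.326], 0.0108, [0.5587, -0.3253, 0.1173])
(np.int32(83), [369, 310], [0.3952, -0.2868], 0.0216, [0.3951, -0.289, 0.1061])
(np.int32(39), [394, 334], [0.4036, -0.3651], 0.0172, [0.4023, -0.3689, 0.1168])
```

View pics/top2.png

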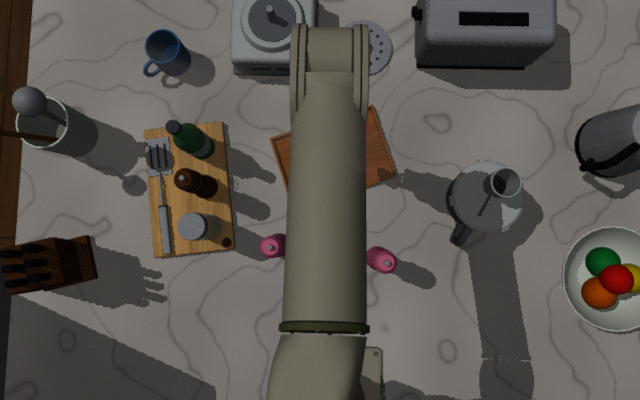

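Top view: bottle (188,140), mill (195,183) and jar (192,227) all stand on the board clear of the spatula, and the bowl and chute (505,182) are unmoved. Next, grasp the pusher.

>>> {"method": "move_arm", "body": {
  "plan": [
    {"delta_pos": [0, 0, 0.05], "turn": [0, 0, 0], "fingers": 0.3},
    {"delta_pos": [0, 0, 0.1], "turn": [0, 0, 0], "fingers": 0.3},
    {"delta_pos": [0, 0, 0.13], "turn": [0, 0, 0], "fingers": 0.3},
    {"delta_pos": [0, 0, 0.147], "turn": [0, 0, 0], "fingers": 0.3},
    {"delta_pos": [0, 0, 0.147], "turn": [0, 0, 0], "fingers": 0.3},
    {"delta_pos": [0, 0, 0.147], "turn": [0, 0, 0], "fingers": 1},
    {"delta_pos": [0, 0, 0.147], "turn": [0, 0, 0], "fingers": 1},
    {"delta_pos": [0, 0, 0.147], "turn": [0, 0, 0], "fingers": 1},
    {"delta_pos": [0, 0, 0.147], "turn": [0, 0, 0], "fingers": 1},
    {"delta_pos": [0, 0, 0.147], "turn": [0, 0, 0], "fingers": 1}
  ],
  "force": 40
}}

```text
clock: 18.42
position: [0.6098, 0.0222, 0.099]
ee_rot: [0.0, 1.0, 0.0, 0.001]
ft_force: [-0.5, -0.5, 6.7]
grip_width: 0.406
grasp_force: 40.1
```

>>> {"method": "move_arm", "body": {
  "plan": [
    {"delta_pos": [0, 0, -0.03], "turn": [0, 0, 0], "fingers": 1},
    {"delta_pos": [0, 0, -0.085], "turn": [0, 0, 0], "fingers": 1},
    {"delta_pos": [0, 0, -0.14], "turn": [0, 0, 0], "fingers": 1},
    {"delta_pos": [0.006, -0.02, -0.19], "turn": [0, 0, 0], "fingers": 1},
    {"delta_pos": [0.015, -0.05, -0.235], "turn": [0, 0, 0], "fingers": 1},
    {"delta_pos": [0.029, -0.1, -0.245], "turn": [0, 0, 0], "fingers": 1},
    {"delta_pos": [0.045, -0.155, -0.245], "turn": [0, 0, 0], "fingers": 1},
    {"delta_pos": [0.061, -0.21, -0.245], "turn": [0, 0, 0], "fingers": 1},
    {"delta_pos": [0.077, -0.265, -0.245], "turn": [0, 0, 0], "fingers": 1},
    {"delta_pos": [0.092, -0.315, -0.245], "turn": [0, 0, 0], "fingers": 1},
    {"delta_pos": [0.104, -0.355, -0.245], "turn": [0, 0, 0], "fingers": 1},
    {"delta_pos": [0.108, -0.37, -0.245], "turn": [0, 0, 0], "fingers": 1}
  ]
}}

```text
clock: 19.92
position: [0.499, -0.3504, 0.3428]
ee_rot: [0.002, 1.0, -0.0, 0.0]
ft_force: [1.1, 0.7, -1.2]
grip_width: 0.406
grasp_force: 40.2
```

>>> {"method": "move_arm", "body": {
  "plan": [
    {"delta_pos": [0, 0, 0], "turn": [0, 0, 0], "fingers": 1},
    {"delta_pos": [0, 0, 0], "turn": [0, 0, 0], "fingers": 1}
  ]
}}

```text
clock: 20.18
position: [0.5018, -0.3459, 0.3422]
ee_rot: [-0.001, 1.0, 0.0, 0.0]
ft_force: [1.0, 1.2, -1.9]
grip_width: 0.408
grasp_force: 40.2
```

Run:
```python
from h import *
print(np.round(get_obs()["position"],4))
c=camera("side");cv2.imwrite("pics/s3.png",cv2.resize(c["color"][180:360,340:540,::-1],(600,540)))
```

```text
[ 0.5018 -0.3459  0.3422]
```

View pics/s3.png

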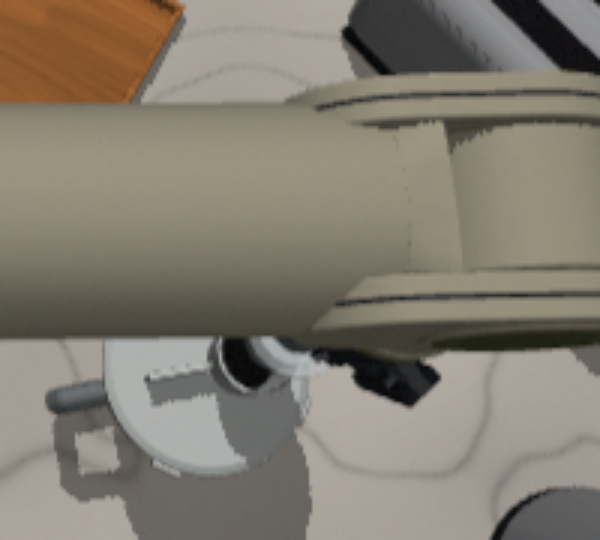

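The crop shows the pusher's clear flange (290,355) above and beside the dark chute mouth (245,360). This agrees with the calculated alignment, so I'll lower it.

>>> {"method": "move_arm", "body": {
  "plan": [
    {"delta_pos": [0, -0.002, 0.02], "turn": [0, 0, 0], "fingers": 1},
    {"delta_pos": [0, -0.002, 0.04], "turn": [0, 0, 0], "fingers": 1},
    {"delta_pos": [0, -0.002, 0.06], "turn": [0, 0, 0], "fingers": 1},
    {"delta_pos": [0, -0.002, 0.075], "turn": [0, 0, 0], "fingers": 1},
    {"delta_pos": [0, -0.002, 0.09], "turn": [0, 0, 0], "fingers": 1},
    {"delta_pos": [0, -0.002, 0.09], "turn": [0, 0, 0], "fingers": 1}
  ]
}}

```text
clock: 20.98
position: [0.5006, -0.349, 0.2512]
ee_rot: [-0.0, 1.0, 0.0, -0.001]
ft_force: [0.1, -0.5, -1.0]
grip_width: 0.409
grasp_force: 40.2
```

No contact with 29 mm to go.

>>> {"method": "move_arm", "body": {
  "plan": [
    {"delta_pos": [-0.001, 0.0005, 0.01], "turn": [0, 0, 0], "fingers": 1},
    {"delta_pos": [-0.001, 0.0005, 0.018], "turn": [0, 0, 0], "fingers": 1},
    {"delta_pos": [-0.001, 0.0005, 0.023], "turn": [0, 0, 0], "fingers": 1},
    {"delta_pos": [-0.001, 0.0005, 0.026], "turn": [0, 0, 0], "fingers": 1},
    {"delta_pos": [-0.001, 0.0005, 0.028], "turn": [0, 0, 0], "fingers": 1},
    {"delta_pos": [-0.001, 0.0005, 0.028], "turn": [0, 0, 0], "fingers": 1}
  ]
}}

```text
clock: 21.72
position: [0.5018, -0.3491, 0.2243]
ee_rot: [-0.0, 1.0, 0.0, 0.0]
ft_force: [-0.9, -0.6, -1.5]
grip_width: 0.404
grasp_force: 40.2
```

>>> {"method": "move_arm", "body": {
  "plan": [
    {"delta_pos": [0, 0, 0.002], "turn": [0, 0, 0], "fingers": 1},
    {"delta_pos": [0, 0, 0.003], "turn": [0, 0, 0], "fingers": 1},
    {"delta_pos": [0, 0, 0.004], "turn": [0, 0, 0], "fingers": 1},
    {"delta_pos": [0, 0, 0.004], "turn": [0, 0, 0], "fingers": 1}
  ]
}}

```text
clock: 22.22
position: [0.5021, -0.3494, 0.2221]
ee_rot: [-0.0, 1.0, -0.0, 0.001]
ft_force: [-3.8, 2.8, 11.4]
grip_width: 0.408
grasp_force: 41.3
```

>>> {"method": "move_arm", "body": {
  "plan": [
    {"delta_pos": [0, 0, 0], "turn": [0, 0, 0], "fingers": 0.3},
    {"delta_pos": [0, 0, 0], "turn": [0, 0, 0], "fingers": 0.3},
    {"delta_pos": [0, 0, -0.003], "turn": [0, 0, 0], "fingers": 0.3},
    {"delta_pos": [0, 0, -0.02], "turn": [0, 0, 0], "fingers": 0.3},
    {"delta_pos": [0, 0, -0.06], "turn": [0, 0, 0], "fingers": 0.3},
    {"delta_pos": [0, 0.03, -0.09], "turn": [0, 0, 0], "fingers": 0.3},
    {"delta_pos": [0.016, 0.1, -0.09], "turn": [0, 0, 0], "fingers": 0},
    {"delta_pos": [0.026, 0.16, -0.09], "turn": [0, 0, 0], "fingers": 0},
    {"delta_pos": [0.036, 0.22, -0.09], "turn": [0, 0, 0], "fingers": 0},
    {"delta_pos": [0.045, 0.28, -0.09], "turn": [0, 0, 0], "fingers": 0}
  ]
}}

```text
clock: 23.48
position: [0.4568, -0.0716, 0.3118]
ee_rot: [0.0, 1.0, 0.0, 0.001]
ft_force: [1.3, 0.4, 0.0]
grip_width: 1.0
grasp_force: 0.0
```

Run:
```python
from h import *
print(np.round(get_obs()["position"],4))
for n in("top","side"):
    c=camera(n)
    if n=="side": cv2.imwrite("pics/s4.png",cv2.resize(c["color"][220:400,330:530,::-1],(600,540)))
    for b in blobs(c,.188,.28,roi=(.42,.6,-.45,-.25)):print(n,b)
```

```text
[ 0.4568 -0.0716  0.3118]
top (np.int32(810), [506, 182], [0.5022, -0.3477], 0.0333, [0.4996, -0.3405, 0.2029])
side (np.int32(718), [426, 296], [0.5009, -0.3474], 0.0331, [0.4959, -0.3465, 0.2013])
```

View pics/s4.png

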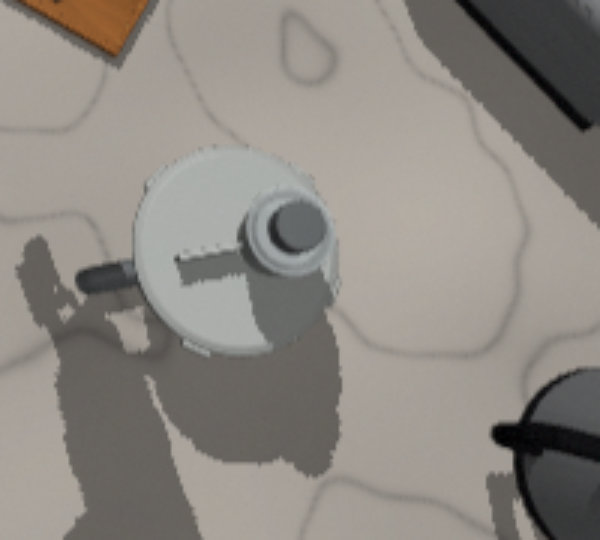

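The crop shows the pusher home in the chute: grip at (300,225), flange resting on the rim, measured flange height 0.202 against 0.201 expected. The bowl hasn't moved. Next I bring the jar back.

>>> {"method": "move_arm", "body": {
  "plan": [
    {"delta_pos": [0.01, 0.06, 0], "turn": [0, 0, 0], "fingers": 0},
    {"delta_pos": [0.02, 0.12, 0], "turn": [0, 0, 0], "fingers": 0},
    {"delta_pos": [0.03, 0.18, 0], "turn": [0, 0, 0], "fingers": 0},
    {"delta_pos": [0.04, 0.24, 0], "turn": [0, 0, 0], "fingers": 0},
    {"delta_pos": [0.05, 0.3, 0], "turn": [0, 0, 0], "fingers": 0},
    {"delta_pos": [0.0585, 0.35, 0.02], "turn": [0, 0, 0], "fingers": 0},
    {"delta_pos": [0.061, 0.377, 0.05], "turn": [0, 0, 0], "fingers": 0},
    {"delta_pos": [0.061, 0.377, 0.07], "turn": [0, 0, 0], "fingers": 0},
    {"delta_pos": [0.061, 0.377, 0.07], "turn": [0, 0, 0], "fingers": 0},
    {"delta_pos": [0.061, 0.377, 0.07], "turn": [0, 0, 0], "fingers": 0}
  ]
}}

```text
clock: 24.82
position: [0.3971, 0.3036, 0.2419]
ee_rot: [0.0, 1.0, 0.001, 0.001]
ft_force: [0.4, 0.6, 1.1]
grip_width: 0.999
grasp_force: 0.0
```

>>> {"method": "move_arm", "body": {
  "plan": [
    {"delta_pos": [0.001, 0.004, 0], "turn": [0, 0, 0], "fingers": 0},
    {"delta_pos": [0.001, 0.004, 0.03], "turn": [0, 0, 0], "fingers": 0},
    {"delta_pos": [0.001, 0.004, 0.06], "turn": [0, 0, 0], "fingers": 0},
    {"delta_pos": [0.001, 0.004, 0.078], "turn": [0, 0, 0], "fingers": 0},
    {"delta_pos": [0.001, 0.004, 0.078], "turn": [0, 0, 0], "fingers": 0},
    {"delta_pos": [0.001, 0.004, 0.078], "turn": [0, 0, 0], "fingers": 1},
    {"delta_pos": [0.001, 0.004, 0.078], "turn": [0, 0, 0], "fingers": 1},
    {"delta_pos": [0.001, 0.004, 0.078], "turn": [0, 0, 0], "fingers": 1},
    {"delta_pos": [0.001, 0.004, 0.078], "turn": [0, 0, 0], "fingers": 1},
    {"delta_pos": [0.001, 0.004, 0.078], "turn": [0, 0, 0], "fingers": 1}
  ],
  "force": 50
}}

```text
clock: 26.08
position: [0.396, 0.3081, 0.164]
ee_rot: [0.0, 1.0, 0.001, 0.001]
ft_force: [-0.4, -1.3, 5.8]
grip_width: 0.691
grasp_force: 53.7
```

>>> {"method": "move_arm", "body": {
  "plan": [
    {"delta_pos": [0, 0, -0.03], "turn": [0, 0, 0], "fingers": 1},
    {"delta_pos": [0, 0, -0.08], "turn": [0, 0, 0], "fingers": 1},
    {"delta_pos": [0, 0, -0.12], "turn": [0, 0, 0], "fingers": 1},
    {"delta_pos": [-0.019, -0.03, -0.12], "turn": [0, 0, 0], "fingers": 1},
    {"delta_pos": [-0.05, -0.08, -0.12], "turn": [0, 0, 0], "fingers": 1},
    {"delta_pos": [-0.081, -0.13, -0.12], "turn": [0, 0, 0], "fingers": 1},
    {"delta_pos": [-0.112, -0.18, -0.12], "turn": [0, 0, 0], "fingers": 1},
    {"delta_pos": [-0.144, -0.23, -0.12], "turn": [0, 0, 0], "fingers": 1},
    {"delta_pos": [-0.175, -0.28, -0.12], "turn": [0, 0, 0], "fingers": 1},
    {"delta_pos": [-0.206, -0.33, -0.11], "turn": [0, 0, 0], "fingers": 1},
    {"delta_pos": [-0.2205, -0.352, -0.09], "turn": [0, 0, 0], "fingers": 1},
    {"delta_pos": [-0.2205, -0.352, -0.06], "turn": [0, 0, 0], "fingers": 1}
  ]
}}

```text
clock: 27.58
position: [0.6166, -0.0473, 0.2221]
ee_rot: [0.002, 1.0, -0.001, 0.001]
ft_force: [-0.3, 1.4, -5.7]
grip_width: 0.691
grasp_force: 56.7
```

>>> {"method": "move_arm", "body": {
  "plan": [
    {"delta_pos": [0, 0, 0.03], "turn": [0, 0, 0], "fingers": 1},
    {"delta_pos": [0, 0, 0.05], "turn": [0, 0, 0], "fingers": 1},
    {"delta_pos": [0, 0, 0.062], "turn": [0, 0, 0], "fingers": 1},
    {"delta_pos": [0, 0, 0.066], "turn": [0, 0, 0], "fingers": 1},
    {"delta_pos": [0, 0, 0.068], "turn": [0, 0, 0], "fingers": 1},
    {"delta_pos": [0, 0, 0.068], "turn": [0, 0, 0], "fingers": 1}
  ]
}}

```text
clock: 28.32
position: [0.6162, -0.0442, 0.1549]
ee_rot: [-0.0, 1.0, 0.0, 0.0]
ft_force: [-0.1, 0.3, -5.4]
grip_width: 0.685
grasp_force: 56.6
```

>>> {"method": "move_arm", "body": {
  "plan": [
    {"delta_pos": [-0.0005, 0, 0.001], "turn": [0, 0, 0], "fingers": 1},
    {"delta_pos": [-0.0005, 0, 0.002], "turn": [0, 0, 0], "fingers": 1},
    {"delta_pos": [-0.0005, 0, 0.003], "turn": [0, 0, 0], "fingers": 1},
    {"delta_pos": [-0.0005, 0, 0.003], "turn": [0, 0, 0], "fingers": 1}
  ]
}}

```text
clock: 28.82
position: [0.6168, -0.0443, 0.1521]
ee_rot: [-0.0, 1.0, 0.0, 0.001]
ft_force: [-1.4, -0.2, 3.2]
grip_width: 0.689
grasp_force: 57.5
```

>>> {"method": "move_arm", "body": {
  "plan": [
    {"delta_pos": [0, 0, 0], "turn": [0, 0, 0], "fingers": 0},
    {"delta_pos": [0, 0, 0], "turn": [0, 0, 0], "fingers": 0},
    {"delta_pos": [0, 0, -0.01], "turn": [0, 0, 0], "fingers": 0},
    {"delta_pos": [0, 0, -0.06], "turn": [0, 0, 0], "fingers": 0},
    {"delta_pos": [0, 0, -0.12], "turn": [0, 0, 0], "fingers": 0},
    {"delta_pos": [0.018, 0.055, -0.13], "turn": [0, 0, 0], "fingers": 0},
    {"delta_pos": [0.037, 0.11, -0.13], "turn": [0, 0, 0], "fingers": 0},
    {"delta_pos": [0.057, 0.17, -0.13], "turn": [0, 0, 0], "fingers": 0.1},
    {"delta_pos": [0.077, 0.23, -0.13], "turn": [0, 0, 0], "fingers": 0.1},
    {"delta_pos": [0.097, 0.29, -0.13], "turn": [0, 0, 0], "fingers": 0.1},
    {"delta_pos": [0.115, 0.345, -0.12], "turn": [0, 0, 0], "fingers": 0.1},
    {"delta_pos": [0.1215, 0.366, -0.11], "turn": [0, 0, 0], "fingers": 0.1}
  ]
}}

```text
clock: 30.32
position: [0.4926, 0.326, 0.2616]
ee_rot: [-0.003, 1.0, 0.001, -0.0]
ft_force: [0.2, -0.5, -0.4]
grip_width: 0.904
grasp_force: 0.0
```

>>> {"method": "move_arm", "body": {
  "plan": [
    {"delta_pos": [0, 0, 0], "turn": [0, 0, 0], "fingers": 0.1},
    {"delta_pos": [0, 0, 0], "turn": [0, 0, 0], "fingers": 0.1}
  ]
}}

```text
clock: 30.58
position: [0.496, 0.3199, 0.2619]
ee_rot: [0.001, 1.0, -0.0, 0.0]
ft_force: [0.4, -0.3, 0.0]
grip_width: 0.902
grasp_force: 0.0
```

>>> {"method": "move_arm", "body": {
  "plan": [
    {"delta_pos": [0.001, 0.001, 0.04], "turn": [0, 0, 0], "fingers": 0.1},
    {"delta_pos": [0.001, 0.001, 0.07], "turn": [0, 0, 0], "fingers": 0.1},
    {"delta_pos": [0.001, 0.001, 0.084], "turn": [0, 0, 0], "fingers": 0.1},
    {"delta_pos": [0.001, 0.001, 0.084], "turn": [0, 0, 0], "fingers": 0.1},
    {"delta_pos": [0.001, 0.001, 0.084], "turn": [0, 0, 0], "fingers": 1},
    {"delta_pos": [0.001, 0.001, 0.084], "turn": [0, 0, 0], "fingers": 1},
    {"delta_pos": [0.001, 0.001, 0.084], "turn": [0, 0, 0], "fingers": 1},
    {"delta_pos": [0.001, 0.001, 0.084], "turn": [0, 0, 0], "fingers": 1},
    {"delta_pos": [0.001, 0.001, 0.084], "turn": [0, 0, 0], "fingers": 1}
  ]
}}

```text
clock: 31.7
position: [0.4946, 0.3228, 0.179]
ee_rot: [0.0, 1.0, 0.001, 0.001]
ft_force: [-0.3, -3.1, 5.9]
grip_width: 0.55
grasp_force: 51.3
```

>>> {"method": "move_arm", "body": {
  "plan": [
    {"delta_pos": [0, 0, -0.03], "turn": [0, 0, 0], "fingers": 1},
    {"delta_pos": [0, 0, -0.08], "turn": [0, 0, 0], "fingers": 1},
    {"delta_pos": [-0.003, -0.01, -0.11], "turn": [0, 0, 0], "fingers": 1},
    {"delta_pos": [-0.02, -0.06, -0.11], "turn": [0, 0, 0], "fingers": 1},
    {"delta_pos": [-0.037, -0.115, -0.11], "turn": [0, 0, 0], "fingers": 1},
    {"delta_pos": [-0.055, -0.17, -0.11], "turn": [0, 0, 0], "fingers": 1},
    {"delta_pos": [-0.073, -0.225, -0.11], "turn": [0, 0, 0], "fingers": 1},
    {"delta_pos": [-0.078, -0.2415, -0.09], "turn": [0, 0, 0], "fingers": 1},
    {"delta_pos": [-0.078, -0.2415, -0.05], "turn": [0, 0, 0], "fingers": 1},
    {"delta_pos": [-0.078, -0.2415, -0.015], "turn": [0, 0, 0], "fingers": 1},
    {"delta_pos": [-0.078, -0.2415, 0.004], "turn": [0, 0, 0], "fingers": 1},
    {"delta_pos": [-0.078, -0.2415, 0.009], "turn": [0, 0, 0], "fingers": 1}
  ]
}}

```text
clock: 33.2
position: [0.571, 0.0813, 0.1672]
ee_rot: [-0.0, 1.0, -0.0, -0.001]
ft_force: [-0.7, -0.2, -2.9]
grip_width: 0.542
grasp_force: 53.0
```

>>> {"method": "move_arm", "body": {
  "plan": [
    {"delta_pos": [0, 0, 0.001], "turn": [0, 0, 0], "fingers": 1},
    {"delta_pos": [0, 0, 0.003], "turn": [0, 0, 0], "fingers": 1},
    {"delta_pos": [0, 0, 0.003], "turn": [0, 0, 0], "fingers": 1}
  ]
}}

```text
clock: 33.58
position: [0.5728, 0.0814, 0.167]
ee_rot: [-0.0, 1.0, 0.0, 0.001]
ft_force: [0.6, -0.2, 4.6]
grip_width: 0.545
grasp_force: 53.8
```

>>> {"method": "move_arm", "body": {
  "plan": [
    {"delta_pos": [0, 0, 0], "turn": [0, 0, 0], "fingers": 0.1},
    {"delta_pos": [0, 0, 0], "turn": [0, 0, 0], "fingers": 0.1},
    {"delta_pos": [0, 0, -0.01], "turn": [0, 0, 0], "fingers": 0.1},
    {"delta_pos": [0, 0, -0.06], "turn": [0, 0, 0], "fingers": 0.1},
    {"delta_pos": [0, 0, -0.11], "turn": [0, 0, 0], "fingers": 0.35},
    {"delta_pos": [-0.003, 0.035, -0.135], "turn": [0, 0, 0], "fingers": 0.35},
    {"delta_pos": [-0.008, 0.09, -0.135], "turn": [0, 0, 0], "fingers": 0.35},
    {"delta_pos": [-0.013, 0.15, -0.135], "turn": [0, 0, 0], "fingers": 0.35},
    {"delta_pos": [-0.018, 0.21, -0.135], "turn": [0, 0, 0], "fingers": 0.35},
    {"delta_pos": [-0.022, 0.254, -0.135], "turn": [0, 0, 0], "fingers": 0.35},
    {"delta_pos": [-0.022, 0.254, -0.135], "turn": [0, 0, 0], "fingers": 0.35},
    {"delta_pos": [-0.022, 0.254, -0.135], "turn": [0, 0, 0], "fingers": 0.35}
  ]
}}

```text
clock: 35.08
position: [0.594, 0.3346, 0.3007]
ee_rot: [0.0, 1.0, -0.0, 0.0]
ft_force: [-1.0, -0.9, -0.0]
grip_width: 0.65
grasp_force: 0.0
```

Run:
```python
from h import *
print(np.round(get_obs()["position"],4))
for n in("top","side"):
    c=camera(n)
    for b in blobs(c,.165,.222,roi=(.5,.7,-.1,.13)):print(n,b)
```

```text
[0.594  0.3346 0.3007]
top (np.int32(605), [359, 127], [0.6167, -0.0435], 0.0302, [0.6161, -0.0432, 0.1744])
top (np.int32(419), [301, 146], [0.572, 0.0803], 0.0238, [0.569, 0.0791, 0.1974])
side (np.int32(320), [327, 145], [0.5707, 0.0798], 0.0241, [0.5661, 0.0746, 0.195])
side (np.int32(437), [373, 171], [0.6153, -0.0432], 0.0306, [0.6141, -0.0441, 0.173])
```

Jar and mill are back within 1 mm of their original spots. Bottle next.

>>> {"method": "move_arm", "body": {
  "plan": [
    {"delta_pos": [-0.0005, 0.0005, 0.03], "turn": [0, 0, 0], "fingers": 0.35},
    {"delta_pos": [-0.0005, 0.0005, 0.06], "turn": [0, 0, 0], "fingers": 0.35},
    {"delta_pos": [-0.0005, 0.0005, 0.084], "turn": [0, 0, 0], "fingers": 0.35},
    {"delta_pos": [-0.0005, 0.0005, 0.084], "turn": [0, 0, 0], "fingers": 0.35},
    {"delta_pos": [-0.0005, 0.0005, 0.084], "turn": [0, 0, 0], "fingers": 1},
    {"delta_pos": [-0.0005, 0.0005, 0.084], "turn": [0, 0, 0], "fingers": 1},
    {"delta_pos": [-0.0005, 0.0005, 0.084], "turn": [0, 0, 0], "fingers": 1},
    {"delta_pos": [-0.0005, 0.0005, 0.084], "turn": [0, 0, 0], "fingers": 1},
    {"delta_pos": [-0.0005, 0.0005, 0.084], "turn": [0, 0, 0], "fingers": 1}
  ]
}}

```text
clock: 36.3
position: [0.5951, 0.3358, 0.2184]
ee_rot: [0.0, 1.0, 0.001, 0.001]
ft_force: [-0.7, -1.3, 6.2]
grip_width: 0.317
grasp_force: 48.8
```

>>> {"method": "move_arm", "body": {
  "plan": [
    {"delta_pos": [0, 0, -0.03], "turn": [0, 0, 0], "fingers": 1},
    {"delta_pos": [0, 0, -0.08], "turn": [0, 0, 0], "fingers": 1},
    {"delta_pos": [0, 0, -0.14], "turn": [0, 0, 0], "fingers": 1},
    {"delta_pos": [0, 0, -0.2], "turn": [0, 0, 0], "fingers": 1},
    {"delta_pos": [0, 0, -0.23], "turn": [0, 0, 0], "fingers": 1},
    {"delta_pos": [0.006, -0.04, -0.23], "turn": [0, 0, 0], "fingers": 1},
    {"delta_pos": [0.014, -0.1, -0.23], "turn": [0, 0, 0], "fingers": 1},
    {"delta_pos": [0.023, -0.16, -0.23], "turn": [0, 0, 0], "fingers": 1},
    {"delta_pos": [0.032, -0.22, -0.23], "turn": [0, 0, 0], "fingers": 1},
    {"delta_pos": [0.041, -0.28, -0.23], "turn": [0, 0, 0], "fingers": 1},
    {"delta_pos": [0.049, -0.325, -0.23], "turn": [0, 0, 0], "fingers": 1},
    {"delta_pos": [0.049, -0.3365, -0.23], "turn": [0, 0, 0], "fingers": 1}
  ]
}}

```text
clock: 37.8
position: [0.5444, -0.0047, 0.4471]
ee_rot: [0.003, 1.0, -0.0, 0.0]
ft_force: [-0.3, 1.4, -3.4]
grip_width: 0.322
grasp_force: 50.1
```

>>> {"method": "move_arm", "body": {
  "plan": [
    {"delta_pos": [0, 0, 0], "turn": [0, 0, 0], "fingers": 1},
    {"delta_pos": [0, 0, 0], "turn": [0, 0, 0], "fingers": 1}
  ]
}}

```text
clock: 38.05
position: [0.5455, 0.0012, 0.4459]
ee_rot: [-0.001, 1.0, 0.0, -0.0]
ft_force: [0.9, 1.5, -3.8]
grip_width: 0.319
grasp_force: 50.1
```

>>> {"method": "move_arm", "body": {
  "plan": [
    {"delta_pos": [0, -0.001, 0.04], "turn": [0, 0, 0], "fingers": 1},
    {"delta_pos": [0, -0.001, 0.09], "turn": [0, 0, 0], "fingers": 1},
    {"delta_pos": [0, -0.001, 0.14], "turn": [0, 0, 0], "fingers": 1},
    {"delta_pos": [0, -0.001, 0.19], "turn": [0, 0, 0], "fingers": 1},
    {"delta_pos": [0, -0.001, 0.22], "turn": [0, 0, 0], "fingers": 1},
    {"delta_pos": [0, -0.001, 0.232], "turn": [0, 0, 0], "fingers": 1},
    {"delta_pos": [0, -0.001, 0.236], "turn": [0, 0, 0], "fingers": 1},
    {"delta_pos": [0, -0.001, 0.237], "turn": [0, 0, 0], "fingers": 1},
    {"delta_pos": [0, -0.001, 0.237], "turn": [0, 0, 0], "fingers": 1}
  ]
}}

```text
clock: 39.17
position: [0.5459, -0.0016, 0.2103]
ee_rot: [-0.0, 1.0, 0.0, 0.001]
ft_force: [0.7, -0.4, -3.4]
grip_width: 0.319
grasp_force: 49.9
```

>>> {"method": "move_arm", "body": {
  "plan": [
    {"delta_pos": [0, 0.0005, 0.002], "turn": [0, 0, 0], "fingers": 1},
    {"delta_pos": [0, 0.0005, 0.004], "turn": [0, 0, 0], "fingers": 1},
    {"delta_pos": [0, 0.0005, 0.005], "turn": [0, 0, 0], "fingers": 1},
    {"delta_pos": [0, 0.0005, 0.005], "turn": [0, 0, 0], "fingers": 1}
  ]
}}

```text
clock: 39.67
position: [0.5466, -0.0014, 0.2062]
ee_rot: [0.0, 1.0, 0.0, 0.002]
ft_force: [-1.5, -0.1, 9.2]
grip_width: 0.317
grasp_force: 50.5
```

>>> {"method": "move_arm", "body": {
  "plan": [
    {"delta_pos": [0, 0, 0], "turn": [0, 0, 0], "fingers": 0.35},
    {"delta_pos": [0, 0, 0], "turn": [0, 0, 0], "fingers": 0.35},
    {"delta_pos": [0, 0, -0.01], "turn": [0, 0, 0], "fingers": 0.35},
    {"delta_pos": [0, 0, -0.05], "turn": [0, 0, 0], "fingers": 0.35},
    {"delta_pos": [0, 0, -0.1], "turn": [0, 0, 0], "fingers": 0.35},
    {"delta_pos": [0.02, -0.05, -0.13], "turn": [0, 0, 0], "fingers": 0.35},
    {"delta_pos": [0.04, -0.1, -0.14], "turn": [0, 0, 0], "fingers": 0.35},
    {"delta_pos": [0.06, -0.16, -0.14], "turn": [0, 0, 0], "fingers": 0.35},
    {"delta_pos": [0.06, -0.2, -0.14], "turn": [0, 0, 0], "fingers": 0.35},
    {"delta_pos": [0.06, -0.2, -0.14], "turn": [0, 0, 0], "fingers": 0.35},
    {"delta_pos": [0.06, -0.2, -0.14], "turn": [0, 0, 0], "fingers": 0.35}
  ]
}}

```text
clock: 41.05
position: [0.4856, -0.2005, 0.3445]
ee_rot: [-0.0, 1.0, 0.0, 0.0]
ft_force: [0.2, -0.2, -0.9]
grip_width: 0.653
grasp_force: 0.0
```

Run:
```python
from h import *
print(np.round(get_obs()["position"],4))
for n in("top","side"):
    c=camera(n);cv2.imwrite(f"pics/{n}9.png",c["color"][...,::-1])
    for lo,hi in((.225,.255),(.165,.222),(.195,.25)):
        for b in blobs(c,lo,hi,roi=(.45,.7,-.45,.13)):print(n,b)
```

```text
[ 0.4856 -0.2005  0.3445]
top (np.int32(173), [339, 156], [0.5436, -0.0005], 0.0147, [0.5419, -0.0006, 0.2416])
top (np.int32(601), [359, 127], [0.6169, -0.0438], 0.03, [0.6164, -0.0432, 0.1745])
top (np.int32(421), [301, 146], [0.5724, 0.0801], 0.0239, [0.5686, 0.0789, 0.1974])
top (np.int32(166), [338, 164], [0.5432, -0.0012], 0.0223, [0.5326, 0.0016, 0.1728])
top (np.int32(264), [301, 144], [0.5723, 0.0791], 0.0208, [0.5718, 0.0796, 0.1996])
top (np.int32(191), [339, 156], [0.5436, -0.0005], 0.0147, [0.5414, -0.0006, 0.2413])
side (np.int32(228), [429, 294], [0.5007, -0.3476], 0.0181, [0.499, -0.3468, 0.2335])
side (np.int32(318), [327, 145], [0.5707, 0.0806], 0.0243, [0.5658, 0.0745, 0.195])
side (np.int32(505), [424, 297], [0.5009, -0.3471], 0.0332, [0.4907, -0.3453, 0.1999])
side (np.int32(160), [327, 142], [0.5704, 0.0792], 0.02, [0.5688, 0.0785, 0.1984])
side (np.int32(712), [426, 296], [0.5009, -0.3471], 0.0332, [0.4958, -0.3466, 0.2013])
```

View pics/top9.png

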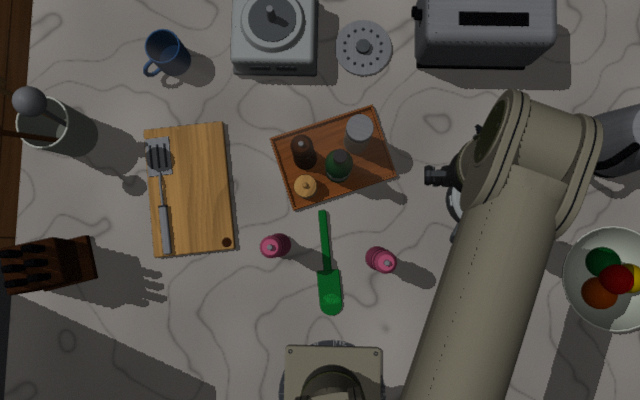

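The top view shows the mill (303,152), bottle (338,163) and jar (359,130) upright on their spots, within 2 mm. The salt pot (305,186) and spatula are untouched. The side view puts the pusher's flange at 0.201, so it is home.

```bash
python3 -c "
from workcell import hand_in
print(hand_in())"
```

```text
the job is handed in; nothing more can be done
None
```

The job is handed in: the pusher is fully home in the chute; the bottle, mill and jar are back upright on their tray spots within 2 mm; and the bowl, salt pot and spatula look undisturbed. It took about 41 s of the 147 s allowed.

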